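Feel a plate gap with a taper blade

TASK

Wake the gap tester by pressing the green key on its console and letting it come up again, then zero it with the yellow key; never press the red one (it clears the memory). Then draw the orange-handled taper blade up out of its stand, slide it upright down between the tester's two steel plates until it drags snugly on both, neither loose nor forced (the push is then about 12 newtons), and finish while still gripping it and holding it at that depth. Do not disturb the vial, dish, small box and canister standing around.

Things in the scene. Friction and masses are not known exactly. Their poses are not given: they have to be found in the camera images.
- console: Grey console fixed on the worktop, 90 x 160 x 26 mm, with a dark green display along its far (+x) side and a row of three keys along its y axis, 46 mm apart, on its near side. Which colour stands where differs. A microscope stands close behind it (from x = 0.55): draw back before swinging the gripper away. Origin: centre of its underside; z up.
- key_green_top (a point): Centre of the top of the green key (wake). Its point is the centre of the key's round 26 mm cap; press straight down.
- key_yellow_top (a point): Centre of the top of the yellow key (zero). Its point is the centre of the key's round 26 mm cap; press straight down.
- key_red_top (a point): Centre of the top of the red key (clear memory, not to be pressed).
- key_green (a joint): Travel of the green key in m: 0 up, 0.006 fully down, counts as pressed beyond 0.004; the spring takes about 5 N fully down and brings it up again.
- key_yellow (a joint): Travel of the yellow key, as the green one's.
- key_red (a joint): Travel of the red key, as the green one's.
- tester: Blue base of the gap tester, fixed on the worktop, 84 x 144 x 13 mm, with two steel rods along its y. Origin: centre of its underside; z up.
- float_head: Head of the tester with two upright steel plates, 64 mm long (its x), facing each other across a narrow gap (its y). It slides on the rods along y, +-6 mm against a very weak spring, so it centres on the blade. Origin below the gap at z = 0. The -y plate is firm, the +y plate (brass thumbwheel) is sprung. The floor below the gap is 25 mm up; the blade must not stand on it.
- mouth (a point): Top of the gap, midway along the plates, 108 mm above the worktop, within 2.5 mm of the gap's middle; turns with the head. The plates lean outwards 6 mm each as a funnel for the top 13 mm; below that, down to the floor of the head, the gap is parallel, 3.5 to 6.5 mm wide (differs, not known beforehand).
- sprung_plate (a joint): How far the sprung plate is pushed back by the blade, in m: 0 untouched, stop at 0.006. It presses with 4 N as soon as it is touched plus 5 N per mm. Snug is 0.0004 to 0.0025; beyond 0.004 the blade has been forced. The blade's drag against going down is about 5 N at first touch and 8 to 19 N over the snug range; 12 N while moving slowly is snug at any friction.
- stand: Grey holder with a vertical pocket on a black foot (90 x 85 x 10 mm), fixed; 98 mm high, the pocket 29 x 14 mm. Origin: centre of its underside; its axes lie along the blade's (x along the blade's width).
- blade: Taper feeler blade, loose, about 90 g, upright in the stand, its handle resting on the rim, tip 14 mm above the worktop. Origin: middle of the lower tip, z up. Steel: 24 mm wide (x), 84 mm long, 2.5 mm thick (y) at the tip and 0.1 mm thicker per mm further up. Touching both plates, 10 mm deeper opens them 1 mm.
- blade_handle (a point): Centre of the blade's orange handle, 105 mm above the tip; the handle is 36 mm wide (blade's x), 18 mm thick (y) and 42 mm high. Grip it firmly (30 N or so) across its thickness from above, fingertips not below the handle's lower edge.
- vial: Glass sample vial with blue cap, 24 mm across, 54 mm high; origin centre of underside. Bystander.
- petri_dish: Round clear petri dish, 60 mm across, 14 mm high; origin centre of underside. Bystander.
- cover_box: Small white box for cover glasses, 29 x 29 x 15 mm; origin centre of underside. Bystander.
- canister: Clear objective canister with black lid, 37 mm across, 57 mm high; origin centre of underside. Bystander.
Things that resemble listed ones, but are neither listed nor needed, are in the scene too. What is shaped like the blade but blue, pink or purple is not meant.

How it is judged (in metres and radians):
On the way, in this order (a step that is already met when the one before it is completed fails the run):
1. the green key is pressed, the yellow one up (value of joint key_green above 0.004 m and value of joint key_yellow below 0.002 m), for 0.05 s.
2. the yellow key is pressed, the green one up again (value of joint key_yellow above 0.004 m and value of joint key_green below 0.002 m), for 0.05 s.
3. the blade is drawn up out of the stand in the fingers, its tip above the top of the stand (height (world z) of blade above 0.1 m and contact force between blade and the fingers above 2 N), for 0.1 s.
At the end, for the whole second after the job is handed in: The blade, gripped with over 3 N, is upright (0.12 rad) and still between the plates, tip below the funnel and off the floor under the gap, within 20 mm of the plates' middle; the sprung plate is pushed back 0.4 to 2.5 mm; fingers and arm do not touch the tester (value of joint sprung_plate between 0.0004 and 0.0025 m and x of blade in the frame of float_head between -0.02 and 0.02 m and y of blade in the frame of float_head between -0.006 and 0.006 m and z of blade in the frame of mouth below -0.018 m and height (world z) of blade above 0.0265 m and angle between blade's own z axis and vertical below 0.12 rad and linear speed of blade below 0.01 m/s and contact force between blade and float_head above 1 N and contact force between blade and the fingers above 3 N and contact force between each of the arm, the fingers and float_head below 0.5 N); the arm keeps its last pose, push and grip.
It fails at once if the red key is pressed (value of joint key_red above 0.003 m).
It fails at once if the blade is forced: the sprung plate is pushed back more than 4 mm (value of joint sprung_plate above 0.004 m).
It fails at once if a bystander is pushed more than 20 mm or tipped (distance of any of vial, petri_dish, cover_box, canister from where it was at the start of the episode above 0.02 m or angle between any of vial, petri_dish, cover_box, canister's own z axis and vertical above 0.5 rad).
It also fails if it takes over 64 s, if anything falls off the work surface, if the arm or the gripper's body presses on something with over 40 N, if the wrist force passes 120 N, or if a joint passes its speed limit or range.

ROBOT

A 6-joint arm with a two-finger parallel gripper is mounted at the origin on a cart in front of the work surface, level with it; the furniture and walls round the work are solid. World frame = base frame: x ahead of the robot, y to its left, z up, the work surface at z = 0. Lengths are in mm, angles in rad, forces in N, time in s.
With the tool pointing down it reaches from about 275 to 1000 mm from the base axis. Payload 8.4 kg.
Tool frame: the origin (TCP) lies at the very end of the fingers, on their centre line; the grasp point (between the pads) lies 19 mm behind it; z points along the fingers, y is the line along which they close (so a half turn about z gives the same grasp; the last joint's range is limited). The gripper opens to 85 mm and grips with 20 to 120 N. Pads are 22 mm wide; open, the fingers measure 114 mm over their backs; the gripper's body (76 mm by 85 mm) begins 54 mm behind the grasp point. The pads swing forward as they close: fully open they stand 13 mm farther back than shut.
Start: joints at [1.289, 0.353, 1.633, -0, 1.155, -0.002], TCP at [172.601, 600.697, 231.281] pointing down, gripper open.
Joint ranges: [-2.63, 2.63], [-0.92, 2.1], [0.06, 2.66], [-1.3, 4.44], [0, 2.69], [-3.02, 3.02]. Speed limits (rad/s): [2.22, 2.22, 2.79, 3.14, 3.14, 3.14].

INTERFACE

Orientations are given as [roll, pitch, yaw] about the fixed x, y, z axes, in that order (R = Rz(yaw) Ry(pitch) Rx(roll)).
In Python, from rig import sensors, grab_frame, camera_params, order gives the robot as it stands. The module is installed in compiled form; this text tells all that it offers.
- The arm moves only by the tool move_arm, never from a script. Its argument "motion" is a list of rows, each a list of 7 numbers: the turn, a rotation vector about the tool's x, y, z in rad, then the shift along the tool's x, y, z in m, then the finger opening in m, from 0 to 0.0854. A call has 1 to 8 rows; each row is the pose to reach, as a shift and turn from the pose commanded when the call began, along the tool's axes at that moment; what a row does not reach only later rows make up. A row lasts 1/8 s, in which the tool goes at most 62.5 mm and 10.7 degrees, less where a joint would pass 70% of its speed; a pose out of reach is approached as far as the arm can. A call with a gripper value outside its range is refused whole. The fingers move at their own pace and stop on an object; "grip_force" is the grip in N (left out, the last holds). Time passes only in rows, so rows that repeat a pose let the fingers close. It gives the time, the measured TCP pose, the force, the opening and the grip force at its end, in the units of the state.
- sensors.sense(): the state, without advancing time (a new reading comes with each control period).
- grab_frame(name): name is "side" or "top"; returns (picture, depth): 400x640x3 uint8, red, green, blue; 400x640 float32, mm along the optical axis (not along the pixel's ray), 0 where there is no reading.
- camera_params(name): a dict with "camera_matrix" (3x3 intrinsics, pixels), "k1" (the pictures are not rectified: a ray, as slopes to the right and down, at radius r is drawn at 1 + k1 r^2 times it, then the intrinsics apply), "world_from_camera" (4x4, takes a point from camera to world coordinates). Camera axes: x right, y down, z forward; pixel columns grow to the right and rows downward; lengths in mm; the calibration is good to about 2 mm. A picture is of the moment at which its call begins. camera_params takes no time and is no camera call.
- order.sign_off(): hands the job in; it is judged then, once.
The state is a dict: "clock": time; "qpos": joint angles; "qvel": joint speeds; "joint_efforts": joint torques, N m; "eef_pos": TCP position; "tcp_rot": TCP orientation; "contact_force": force on the tool from outside, world axes, zero at the start; "wrist_torque": the same for the moment, N m; "opening": opening from 0.0 (shut) to 1.0 (fully open); "grasp_force": force on a finger pad.
Only numpy, scipy, OpenCV 4.12 (cv2) and the standard library are available. Lean on these libraries where they do the work, as an engineer would, in place of code of your own. Each camera call takes 0.05 s, during which the arm holds its last target. There are 200 camera calls.

## Working session

There is one attempt and no reset: what is moved stays moved. The work goes in short steps, Python scripts to look and compute and a tool call to move; the robot and the scene stay as the last step left them, time stands still between calls to the robot, and variables do not carry over. Pictures are saved under pics/ and viewed, at most 10 in all, crops included, and the job is handed in when it is done.

Besides the shell and the picture viewer there is one more tool, called after "Request:" as name(argument=value, ...) on one line, values as JSON. move_arm: Moves the arm, as the interface text tells. Its arguments: {"type":"object","properties":{"motion":{"type":"array","items":{"type":"array","items":{"type":"number"}}},"grip_force":{"type":"number"}},"required":["motion"]}

```bash
mkdir -p pics; cat > h.py <<'E'
import numpy as np, cv2
from rig import sensors, grab_frame, camera_params, order
def cloud(name):
    im,d=grab_frame(name); p=camera_params(name); K=np.array(p["camera_matrix"]); T=np.array(p["world_from_camera"])
    h,w=d.shape; u,v=np.meshgrid(np.arange(w),np.arange(h))
    pts=cv2.undistortPoints(np.stack([u,v],-1).reshape(-1,1,2).astype(np.float64),K,np.array([p["k1"],0,0,0.]))[:,0]
    z=d.reshape(-1,1); c=np.hstack([pts*z,z]); P=c@T[:3,:3].T+T[:3,3]
    P[z[:,0]<=0]=np.nan
    return im,P.reshape(h,w,3)
def save(im,n): cv2.imwrite("pics/"+n,im[...,::-1])
E
python3 - <<'E'
from h import *
s=sensors.sense(); print(s)
for n in ("side","top"):
    im,P=cloud(n); save(im,n+"0.png"); np.savez(n+"0.npz",im=im,P=P); print(np.array(camera_params(n)["world_from_camera"]).round(2), camera_params(n)["k1"])
E
```

```text
{'clock': 0.0, 'qpos': array([ 1.28856753e+00,  3.53657437e-01,  1.63416465e+00, -4.23555647e-06,
        1.15518311e+00, -2.40812609e-03]), 'qvel': array([-5.51808740e-04,  1.56812760e-04,  3.19721090e-06,  1.03693331e-04,
       -2.70245416e-03, -1.29030907e-03]), 'joint_efforts': array([ 3.16533449e-03, -6.05267000e+01, -3.42073345e+01,  3.25371839e-04,
        9.30694048e-03, -3.93612993e-05]), 'eef_pos': array([172.48448123, 600.21900594, 230.54281973]), 'tcp_rot': array([-3.14018011e+00,  4.70978108e-07,  2.86177369e+00]), 'contact_force': array([-0.41815184,  0.10612392,  0.06581407]), 'wrist_torque': array([-0.02709562, -0.00131605, -0.01838262]), 'grasp_force': 0.0, 'opening': 0.9995988660585255}
[[ 9.80000e-01 -1.10000e-01  1.40000e-01  3.49750e+02]
 [-1.80000e-01 -6.10000e-01  7.70000e-01 -1.00614e+03]
 [ 0.00000e+00 -7.80000e-01 -6.20000e-01  1.01811e+03]
 [ 0.00000e+00  0.00000e+00  0.00000e+00  1.00000e+00]] -0.020910018155267465
[[-3.00000e-02 -1.00000e+00  7.00000e-02  4.56470e+02]
 [-1.00000e+00  3.00000e-02  1.00000e-02  1.05310e+02]
 [-1.00000e-02 -7.00000e-02 -1.00000e+00  1.59679e+03]
 [ 0.00000e+00  0.00000e+00  0.00000e+00  1.00000e+00]] -0.04564059547298296
```

View pics/side0.png

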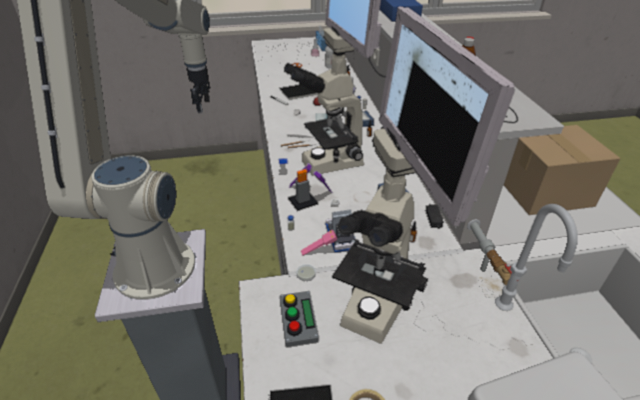

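View pics/top0.png

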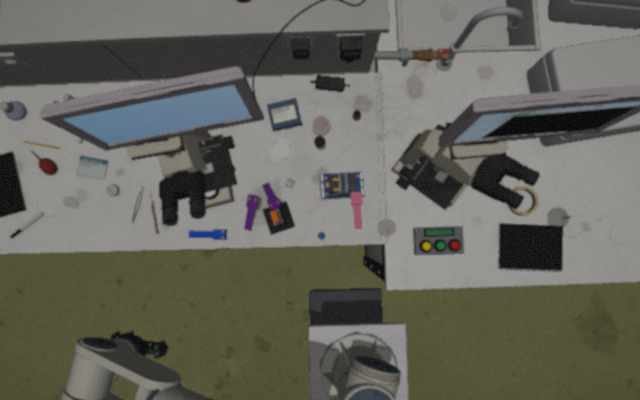

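Side shows the console keys (yellow 290,299; green 292,313; red 295,327) and the stand with orange handle (302,175). Top shows the console at (438,240), tester at (342,185), stand at (278,218), vial at (322,236) and dish at (386,227). Next I measure.

```bash
cat > m.py <<'E'
from h import *
def blob(n,lo,hi,box,minz=-5,f="0"):
    D=np.load(n+f+".npz"); hsv=cv2.cvtColor(D["im"],cv2.COLOR_RGB2HSV); P=D["P"]
    m=cv2.inRange(hsv,lo,hi)>0; x0,y0,x1,y1=box; b=np.zeros_like(m); b[y0:y1,x0:x1]=1
    return m&b, P
if __name__=="__main__":
  for n,box in (("side",(270,285,320,345)),("top",(410,222,470,258))):
    for c,lo,hi in (("g",(50,100,100),(85,255,255)),("y",(22,150,120),(34,255,255)),("r",(0,170,100),(8,255,255))):
        m,P=blob(n,lo,hi,box); print(n,c,m.sum(),np.nanmedian(P[m],0).round(1),np.nanmean(P[m],0).round(1))
  for n,box in (("side",(285,160,320,190)),("top",(260,200,295,235))):
    m,P=blob(n,(8,150,100),(20,255,255),box); q=P[m]; print(n,"orange",m.sum(),np.nanmin(q,0).round(1),np.nanmax(q,0).round(1)); 
    t=q[q[:,2]>np.nanmax(q[:,2])-6]; print("top",len(t),t.mean(0).round(1)); 
    r=cv2.minAreaRect(t[:,:2].astype(np.float32)); print(r, cv2.boxPoints(r).round(1).tolist())
  t=np.load("top0.npz"); s=np.load("side0.npz")
  a=cv2.resize(t["im"][165:255,225:405],(800,400),interpolation=cv2.INTER_CUBIC); save(a,"topc.png")
  a=cv2.resize(s["im"][150:280,260:380],(550,596),interpolation=cv2.INTER_CUBIC); save(a,"sidec.png")
E
python3 m.py
```

```text
side g 175 [ 441.2 -275.    31.5] [ 430.4 -274.5   36.1]
side y 61 [ 401.6 -231.    48.6] [ 401.7 -229.6   48.1]
side r 76 [ 400.5 -321.1   48.2] [ 400.8 -320.5   47.3]
top g 30 [ 400.7 -272.1   45.3] [ 399.6 -272.4   45.5]
top y 46 [ 399.2 -226.1   46. ] [ 399.7 -226.4   46.3]
top r 38 [ 399.5 -318.8   45.7] [ 399.9 -319.    46. ]
side orange 88 [492.3 231.7 102.9] [522.5 252.3 146. ]
top 19 [506.9 242.9 142.6]
((506.8493957519531, 243.70663452148438), (28.12567138671875, 15.517688751220703), 7.172745227813721) [[491.8999938964844, 249.60000610351562], [493.8999938964844, 234.3000030517578], [521.7999877929688, 237.8000030517578], [519.7999877929688, 253.1999969482422]]
top orange 68 [487.3 238.  127. ] [520.7 259.1 145.1]
top 22 [505.3 249.1 140.8]
((505.65582275390625, 248.42913818359375), (32.17496871948242, 15.44007396697998), 12.260326385498047) [[488.29998779296875, 252.60000610351562], [491.6000061035156, 237.5], [523.0, 244.3000030517578], [519.7000122070312, 259.3999938964844]]
```

View pics/topc.png

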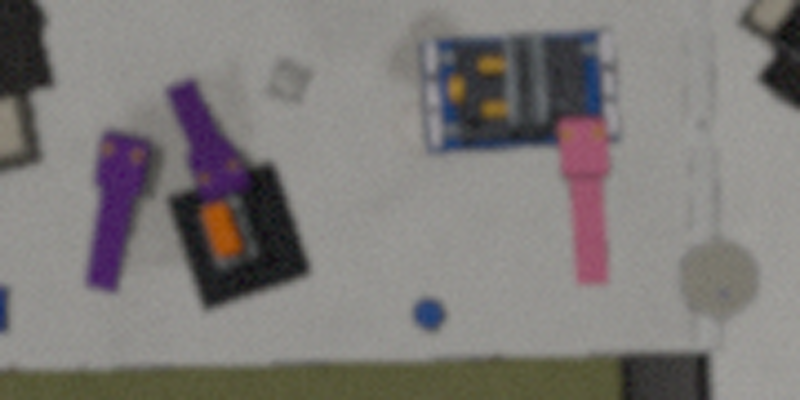

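View pics/sidec.png

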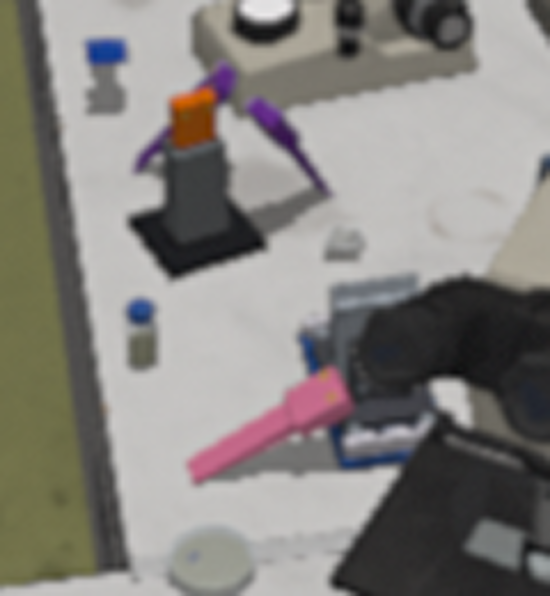

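The crops show: orange handle centre at top crop (222,230), with the foot turned about 17°. The tester has its two plates at crop x≈510–545, y 35–125, brass on the +y side. The pink blade lies by its near corner, with one purple blade at the stand foot, the vial at (430,313) and a dish at (718,278). Next, precise geometry.

```bash
cat > m2.py <<'E'
from h import *
def rays(n,uv,z):
    p=camera_params(n); K=np.array(p["camera_matrix"]); T=np.array(p["world_from_camera"])
    q=cv2.undistortPoints(np.array(uv,float).reshape(-1,1,2),K,np.array([p["k1"],0,0,0.]))[:,0]
    d=np.hstack([q,np.ones((len(q),1))])@T[:3,:3].T; o=T[:3,3]
    return o+d*((z-o[2])/d[:,2])[:,None]
E
python3 - <<'E'
from m2 import *
t=np.load("top0.npz"); P=t["P"]; im=t["im"]; hsv=cv2.cvtColor(im,cv2.COLOR_RGB2HSV)
def box(x0,y0,x1,y1):
    b=np.zeros(im.shape[:2],bool); b[y0:y1,x0:x1]=1; return b
def rect(m,z,name,n="top"):
    c=max(cv2.findContours(m.astype(np.uint8),cv2.RETR_EXTERNAL,cv2.CHAIN_APPROX_NONE)[0],key=cv2.contourArea)
    q=rays(n,c.reshape(-1,2),z)[:,:2].astype(np.float32)
    r=cv2.minAreaRect(q); print(name,m.sum(),np.round(r[0],1),np.round(r[1],1),round(r[2],1))
# foot (dark)
f=box(262,200,297,236)&((hsv[...,2]<60)|((hsv[...,0]>5)&(hsv[...,0]<20)&(hsv[...,1]>150))|(np.nan_to_num(P[...,2])>40))
rect(f,10,"foot")
o=box(262,200,297,236)&cv2.inRange(hsv,(5,150,80),(20,255,255)).astype(bool)
rect(o,140,"handle")
b=box(317,168,368,202)
blue=b&cv2.inRange(hsv,(105,120,60),(125,255,255)).astype(bool); rect(blue,13,"blue"); 
ys,xs=np.where(blue); q=rays("top",np.c_[xs,ys],13)[:,:2].astype(np.float32); print(cv2.minAreaRect(q))
pl=b&(P[...,2]>88); q=P[pl]; print("plates",pl.sum(),np.nanmin(q,0).round(),np.nanmax(q,0).round(),q.mean(0).round(1)); print(cv2.minAreaRect(q[:,:2].astype(np.float32)))
rect(pl,105,"pl")
for r in range(168,202,2): print(r,P[r,330:368:2,2].round(0).astype(int), )
pu=cv2.inRange(hsv,(130,80,50),(160,255,255)).astype(bool)&box(240,175,300,236); q=P[pu]; print("purple z",np.nanpercentile(q[:,2],[5,50,95,100]))
pk=cv2.inRange(hsv,(160,80,100),(178,255,255)).astype(bool)&box(340,185,370,235); q=P[pk]; print("pink z",np.nanpercentile(q[:,2],[5,50,95,100]),np.nanmin(q,0),np.nanmax(q,0))
s=np.load("side0.npz"); S=s["P"]; hs=cv2.cvtColor(s["im"],cv2.COLOR_RGB2HSV)
bs=np.zeros(S.shape[:2],bool); bs[205:255,325:360]=1
m=bs&(S[...,2]>85)&(S[...,0]<600); q=S[m]; print("side plates",m.sum(),np.nanmin(q,0),np.nanmax(q,0))
a=cv2.resize(im[162:206,310:374],(800,550),interpolation=cv2.INTER_CUBIC); save(a,"tester.png")
E
```

```text
foot 671 [516.6 252.3] [108.6  79.1] 18.1
handle 71 [504.5 247.8] [35.4 18.2] 17.2
blue 56 [609. -16.] [36.9  9.3] 6.2
((602.4041748046875, 37.446266174316406), (115.32453918457031, 72.7957992553711), 88.38443756103516)
plates 157 [575.  24.  89.] [639.  51. 112.] [606.2  37.2 102.2]
((606.8152465820312, 37.27325439453125), (64.89289093017578, 27.031705856323242), 1.6128215789794922)
pl 157 [606.2  29.7] [62.9 11.9] 2.6
168 [ 8  0 -6  1  0 -9 -2  3 -3  4  6  5  4 -1  0  0 -2  1  2]
170 [ 2  5 -4 -3 -1  0 -1 -2 -2 -5 -3 -2 -4  1  1  1 -6 -2 -1]
172 [  6  -3  -1   6 100 104  -6 106 104  11  13  17  15  17  12  30  25  -5
  -3]
174 [ 20  15  22  25  98  95  35 100 105  28  24  22  18  23  28  27  29  -2
   1]
176 [ 75  23  17  23 105 109  37 103 107  69  25  24  31  23  23  28  27   0
  -1]
178 [ 77  76  63  62  63 111  21  98 108  78  62  23  21  10  10  26  31  -3
  -3]
180 [ 79  76  63  58  59 110  19  99 104  79  70  22  25   7  12  28  30  -2
  -4]
182 [ 79  77  24  26  26 111  23  98 103  79  79  21  26  19  10  26  24  -1
  -3]
184 [ 79  71  22  27  21 111  22 101 104  79  74  25
[... 622 characters left out ...]
                  -4                  -11                   -6
                    3                   -5                   43
                   32 -9223372036854775808                   44
                   48                   -3                   -6
                    3]
200 [-5 -3  1  2 -4  0  0  1  1 -4 -7 43 33 36 31 41 -1 -1 -2]
purple z [ 8.12257529 45.39131546 86.35861378 92.36887368]
pink z [ 5.94030576 28.05426878 46.40793648 50.20919033] [463.0214281  -23.15799746  -1.84856489] [582.9896804   10.58116948  50.20919033]
side plates 587 [ 498.51246753 -389.60524883   85.76380682] [599.97615957  51.90372965 448.7447831 ]<stdin>:19: RuntimeWarning: invalid value encountered in cast
```

View pics/tester.png

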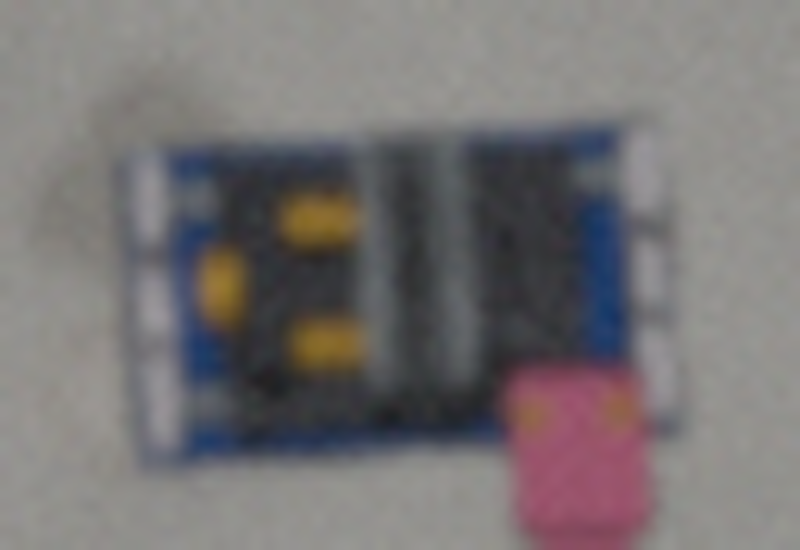

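The tester crop shows two plate tops at crop x≈375 and 455, rows 135–385, with the gap between them at about 415. The pink handle rests low on the base corner at z<50. I'll fit the gap line and write the move helper.

```bash
cat >> h.py <<'E'
from scipy.spatial.transform import Rotation as R
def go(xyz,yaw=None,s=None):
    "shift (m, tool axes) and tool-z turn from the measured pose to a tool-down pose"
    s=s or sensors.sense(); R0=R.from_euler("xyz",s["tcp_rot"])
    y=s["tcp_rot"][2] if yaw is None else yaw
    t=(R0.inv()*R.from_euler("xyz",[np.pi,0,y])).as_rotvec()
    d=R0.inv().apply(np.array(xyz)-s["eef_pos"])/1000
    print("t",s["clock"].__round__(2),"turn",t.round(4),"shift",d.round(4))
E
python3 - <<'E'
from m2 import *
t=np.load("top0.npz"); g=cv2.GaussianBlur(cv2.cvtColor(t["im"],cv2.COLOR_RGB2GRAY).astype(float),(1,5),0)
A=[];B=[]
for r in range(174,192):
    w=g[r,336:351]; up=np.interp(np.arange(336,350,.1),np.arange(336,351),w)
    x=np.arange(336,350,.1); l=x<343.2
    pk=lambda m:(lambda ww:(x[m]*ww).sum()/ww.sum())(np.clip(up[m]-np.median(up),0,None))
    a,b=pk(l&(x>337)),pk(~l&(x<349)); A.append((a,r));B.append((b,r)); 
a=rays("top",A,106);b=rays("top",B,106)
for q in (a,b): print(np.polyfit(q[:,0]-606,q[:,1],1))
c=(a+b)/2; f=np.polyfit(c[:,0]-606,c[:,1],1); print(f,"yaw",np.arctan(f[0]),np.std(c[:,1]-np.polyval(f,c[:,0]-606)))
# base white ends
hsv=cv2.cvtColor(t["im"],cv2.COLOR_RGB2HSV)
for side in ((311,160,326,202),(360,160,366,192)):pass
E
python3 - <<'E'
from h import *
go([390,100,200],np.pi/2)
E
```

```text
[6.18894013e-04 4.87879781e+01]
[ 0.04127689 27.43215573]
[2.09287321e-02 3.81038549e+01] yaw 0.02092567719161234 0.5334410826471111
t 0.1 turn [-1.1000e-03  8.0000e-04  1.2909e+00] shift [-0.3472 -0.4207  0.0312]
```

Request:
move_arm(motion=[[0,0,0.16,-0.039,-0.047,0.0,0],[0,0,0.32,-0.078,-0.094,0.0,0],[0,0,0.48,-0.117,-0.141,0.004,0],[0,0,0.64,-0.156,-0.188,0.01,0],[0,0,0.8,-0.195,-0.235,0.015,0],[0,0,0.96,-0.234,-0.282,0.02,0],[0,0,1.12,-0.273,-0.33,0.025,0],[0,0,1.29,-0.312,-0.377,0.03,0]], grip_force=30)

```text
clock: 1.1
eef_pos: [368.7, 150.4, 201.2]
tcp_rot: [3.141, -0.0, 1.567]
contact_force: [1.1, 1.1, 0.1]
opening: 0.001
grasp_force: 0.0
```

```bash
python3 - <<'E'
from h import *
import cv2
from m2 import *
go([400,-273,90],np.pi/2)
# averaged top frames for the tester
F=np.mean([grab_frame("top")[0].astype(float) for _ in range(6)],0); np.save("topavg.npy",F)
save(cv2.resize(F.astype(np.uint8)[162:206,310:374],(800,550),interpolation=cv2.INTER_LINEAR),"avg.png")
hsv=cv2.cvtColor(F.astype(np.uint8),cv2.COLOR_RGB2HSV)
s=hsv[...,1].astype(float); g=F.mean(-1)
for r in range(170,196,2): print(r,g[r,316:366].round().astype(int).tolist())
E
```

```text
t 1.1 turn [ 0.0005 -0.0002 -0.0041] shift [-0.4233  0.0329  0.1112]
170 [138, 132, 127, 122, 123, 124, 124, 125, 125, 127, 129, 136, 140, 141, 143, 144, 146, 145, 145, 145, 146, 146, 145, 144, 147, 145, 145, 145, 145, 146, 146, 146, 145, 144, 144, 146, 145, 145, 142, 141, 138, 139, 138, 136, 136, 136, 139, 144, 144, 143]
172 [132, 126, 122, 121, 123, 122, 123, 121, 119, 119, 118, 119, 124, 128, 132, 134, 135, 136, 136, 135, 135, 134, 130, 124, 119, 118, 115, 115, 113, 118, 119, 112, 109, 109, 108, 107, 107, 106, 102, 96, 94, 93, 92, 104, 125, 132, 135, 140, 146, 144]
174 [126, 124, 118, 113, 115, 122, 117, 97, 83, 80, 75, 74, 74, 76, 72, 75, 73, 72, 74, 74, 74, 81, 92, 95, 81, 68, 61, 68, 81, 96, 93, 71, 60, 56, 58, 56, 58, 58, 58, 66, 77, 83, 87, 106, 137, 148, 145, 142, 142, 144]
176 [122, 122, 116, 106, 117, 139, 136, 105, 85, 84, 77, 65, 55, 52, 52, 53, 50, 54, 54, 57, 58, 64, 81, 91, 81, 69, 62, 68, 78, 93, 90, 69, 55, 53, 55, 57, 56, 54, 57, 71, 89, 96, 99, 113, 136, 148, 144, 134, 138, 144]
178 [123, 123, 118, 108, 116, 139, 139, 111, 95, 97, 90, 70, 52, 50, 54, 56, 66, 81, 8
[... 1197 characters left out ...]
0, 123, 128, 127, 138, 142]
190 [141, 141, 139, 129, 112, 118, 122, 119, 95, 70, 64, 57, 50, 46, 49, 53, 56, 68, 82, 88, 85, 85, 89, 97, 96, 78, 62, 57, 67, 81, 94, 91, 70, 50, 46, 53, 57, 59, 61, 61, 65, 65, 65, 71, 95, 133, 146, 143, 137, 138]
192 [147, 145, 144, 135, 119, 124, 144, 139, 105, 80, 75, 70, 60, 48, 41, 37, 38, 45, 53, 56, 54, 56, 63, 73, 80, 71, 64, 59, 62, 69, 72, 68, 56, 51, 66, 85, 94, 97, 100, 101, 101, 100, 102, 102, 104, 122, 141, 144, 131, 138]
194 [147, 148, 148, 138, 118, 117, 140, 142, 115, 99, 98, 89, 73, 59, 54, 52, 51, 56, 59, 59, 58, 59, 57, 53, 46, 44, 45, 49, 50, 45, 42, 43, 50, 57, 78, 102, 108, 110, 115, 114, 115, 114, 110, 104, 105, 114, 131, 131, 124, 135]
```

Request:
move_arm(motion=[[0,0,0,-0.055,0.004,0.01,0],[0,0,0,-0.11,0.008,0.02,0],[0,0,0,-0.165,0.012,0.03,0],[0,0,0,-0.22,0.016,0.04,0],[0,0,0,-0.275,0.021,0.055,0],[0,0,0,-0.33,0.026,0.07,0],[0,0,0,-0.38,0.03,0.09,0],[0,0,0,-0.423,0.033,0.111,0]])

```text
clock: 2.4
eef_pos: [403.3, -271.2, 89.8]
tcp_rot: [3.141, 0.0, 1.575]
contact_force: [0.8, -0.3, -0.0]
opening: 0.002
grasp_force: 0.0
```

```bash
python3 - <<'E'
from h import *
from m2 import *
go([400,-273,46],np.pi/2)
g=cv2.GaussianBlur(np.load("topavg.npy").mean(-1),(1,3),0)
def edge(r,c0,c1,s,lev):
    w=g[r,c0:c1+1]*s; i=np.where((w[:-1]<lev*s)&(w[1:]>=lev*s))[0]
    return None if len(i)==0 else c0+i[0]+(lev*s-w[i[0]])/(w[i[0]+1]-w[i[0]])
E={}
for r in range(174,192):
    for k,a in {"Lr":(339,343,-1,78),"Rl":(342,347,1,78),"Rr":(345,350,-1,75)}.items():
        e=edge(r,*a)
        if e: E.setdefault(k,[]).append((e,r))
for r in range(174,192):
    e=edge(r,356,363,1,110)
    if e and 174<=r and r not in range(179,183): E.setdefault("barR",[]).append((e,r))
    e=edge(r,318,322,1,122)
    if e and r not in range(180,184): E.setdefault("barL",[]).append((e,r))
for k,v in E.items():
    z=13 if "bar" in k else (100 if k!="Rr" else 107); q=rays("top",v,z); f=np.polyfit(q[:,0]-606,q[:,1],1); print(k,len(v),f.round(4),np.std(q[:,1]-np.polyval(f,q[:,0]-606)).round(2), "z",z)
# x ends of plates
for c in (339,345): print(c,g[166:198,c].round().tolist())
print(rays("top",[[339,172.5],[339,192.7],[345,172.5],[345,192.7]],105))
E
```

```text
t 2.4 turn [0.0009 0.0004 0.0044] shift [-0.0017 -0.0033  0.0438]
Lr 18 [2.20000e-02 4.34421e+01] 0.51 z 100
Rl 18 [2.83000e-02 3.15958e+01] 0.66 z 100
Rr 18 [ 0.0366 23.3445] 0.66 z 107
barR 14 [  0.0711 -24.0942] 0.87 z 13
barL 14 [5.900000e-03 1.060126e+02] 0.95 z 13
339 [144.0, 144.0, 145.0, 145.0, 143.0, 137.0, 123.0, 107.0, 97.0, 93.0, 92.0, 93.0, 95.0, 96.0, 95.0, 93.0, 92.0, 92.0, 93.0, 95.0, 98.0, 101.0, 102.0, 101.0, 96.0, 86.0, 73.0, 61.0, 54.0, 51.0, 58.0, 77.0]
345 [146.0, 146.0, 146.0, 146.0, 144.0, 135.0, 118.0, 104.0, 96.0, 94.0, 92.0, 90.0, 88.0, 86.0, 85.0, 83.0, 81.0, 80.0, 82.0, 83.0, 84.0, 86.0, 85.0, 82.0, 80.0, 76.0, 68.0, 56.0, 47.0, 46.0, 57.0, 85.0]
[[636.21147338  47.86576719 105.        ]
 [573.23551706  49.80036742 105.        ]
 [635.67926734  29.22326801 105.        ]
 [572.71027799  31.21370946 105.        ]]
```

Request:
move_arm(motion=[[0,0,0,-0.002,-0.003,0.03,0],[0,0,0,-0.002,-0.003,0.038,0],[0,0,0,-0.002,-0.003,0.042,0],[0,0,0,-0.002,-0.003,0.044,0],[0,0,0,-0.002,-0.003,0.046,0]])

```text
clock: 3.02
eef_pos: [399.5, -272.5, 45.1]
tcp_rot: [3.14, 0.001, 1.573]
contact_force: [0.7, 2.5, 3.5]
opening: -0.001
grasp_force: 1.5
```

Request:
move_arm(motion=[[0,0,0,0,0,0.002,0],[0,0,0,0,0,0.003,0]])

```text
clock: 3.28
eef_pos: [399.4, -272.9, 41.8]
tcp_rot: [3.14, 0.0, 1.572]
contact_force: [0.3, 6.3, 18.6]
opening: -0.004
grasp_force: 9.0
```

Request:
move_arm(motion=[[0,0,0,0,0,0.0015,0],[0,0,0,0,0,0.003,0],[0,0,0,0,0,0.003,0]])

```text
clock: 3.65
eef_pos: [399.5, -273.0, 41.2]
tcp_rot: [3.14, 0.0, 1.571]
contact_force: [-7.5, 10.0, 49.1]
opening: -0.003
grasp_force: 24.8
```

Green is bottomed. I'll lift and move to yellow.

Request:
move_arm(motion=[[0,0,0,0,0,-0.02,0],[0,0,0,0,0,-0.035,0],[0,0,0,0.03,0,-0.035,0],[0,0,0,0.046,0,-0.035,0],[0,0,0,0.046,0,-0.015,0],[0,0,0,0.046,0,-0.007,0],[0,0,0,0.046,0,-0.004,0]])

```text
clock: 4.53
eef_pos: [398.3, -226.4, 41.9]
tcp_rot: [-3.14, -0.001, 1.572]
contact_force: [-2.1, 5.0, 12.7]
opening: -0.002
grasp_force: 7.1
```

Request:
move_arm(motion=[[0,0,0,0,0,0.002,0],[0,0,0,0,0,0.003,0]])

```text
clock: 4.78
eef_pos: [398.5, -226.5, 41.2]
tcp_rot: [-3.141, -0.001, 1.571]
contact_force: [-9.7, 10.8, 50.0]
opening: -0.001
grasp_force: 25.2
```

Request:
move_arm(motion=[[0,0,0,0,0,-0.06,0.045],[0,0,0.15,0.03,0,-0.11,0.045],[0,0,0.3,0.08,0,-0.14,0.045],[0,0,0.45,0.135,0,-0.16,0.045],[0,0,0.6,0.19,0.005,-0.165,0.045],[0,0,0.75,0.245,0.015,-0.165,0.045],[0,0,0.9,0.3,0.03,-0.165,0.045],[0,0,1.05,0.35,0.05,-0.165,0.045]])

```text
clock: 5.78
eef_pos: [448.7, 124.9, 204.8]
tcp_rot: [3.141, -0.001, 0.517]
contact_force: [0.8, -0.8, -0.9]
opening: 0.523
grasp_force: 0.0
```

```bash
python3 - <<'E'
from h import *
go([505,248.5,200],.305)
E
```

```text
t 5.78 turn [ 0.0006 -0.0008  0.2117] shift [ 0.11   -0.0796  0.0049]
```

Request:
move_arm(motion=[[0,0,0.1,0.04,-0.027,0.005,0.045],[0,0,0.212,0.08,-0.056,0.005,0.045],[0,0,0.212,0.11,-0.08,0.005,0.045],[0,0,0.212,0.11,-0.08,0.005,0.045]])

```text
clock: 6.28
eef_pos: [504.8, 249.4, 199.2]
tcp_rot: [-3.141, -0.001, 0.312]
contact_force: [-0.9, 0.0, 0.1]
opening: 0.524
grasp_force: 0.0
```

```bash
python3 - <<'E'
from h import *
go([505,248.5,108],.305); s=sensors.sense(); print(s["eef_pos"],s["tcp_rot"])
im,P=cloud("side"); save(cv2.resize(im[110:220,260:380],(650,596),interpolation=cv2.INTER_CUBIC),"pre.png")
E
```

```text
t 6.28 turn [-0.0001 -0.0008  0.0069] shift [-0.0002  0.0009  0.0912]
[504.84251969 249.35975891 199.24993209] [-3.14148118e+00 -8.33675079e-04  3.11937988e-01]
```

View pics/pre.png

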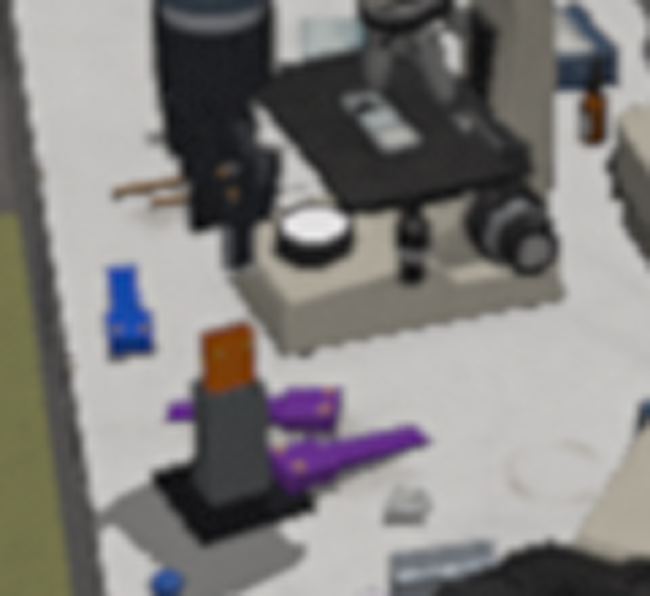

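The gripper hangs above the orange handle (handle at crop 228,358). The purple ones have settled flat, clear of the fingers. Descending.

Request:
move_arm(motion=[[0,0,0.007,0,0.001,0.045,0.045],[0,0,0.007,0,0.001,0.075,0.045],[0,0,0.007,0,0.001,0.091,0.045],[0,0,0.007,0,0.001,0.091,0.045]])

```text
clock: 6.82
eef_pos: [503.6, 245.5, 107.8]
tcp_rot: [3.141, 0.002, 0.302]
contact_force: [-0.3, 0.6, -0.0]
opening: 0.523
grasp_force: 0.0
```

Request:
move_arm(motion=[[0,0,0,0,0,0,0.02],[0,0,0,0,0,0,0.008],[0,0,0,0,0,0,0.008],[0,0,0,0,0,0,0.008],[0,0,0,0,0,0,0.008]], grip_force=35)

```text
clock: 7.45
eef_pos: [505.0, 246.8, 109.7]
tcp_rot: [-3.142, -0.002, 0.303]
contact_force: [-1.0, -1.0, 7.4]
opening: 0.21
grasp_force: 36.7
```

Request:
move_arm(motion=[[0,0,0,0,0,-0.015,0.008],[0,0,0,0,0,-0.035,0.008],[0,0,0,0,0,-0.06,0.008],[0,0,0,0,0,-0.085,0.008],[0,0,0,0,0,-0.11,0.008],[0,0,0,0,0,-0.125,0.008],[0,0,0,0,0,-0.13,0.008],[0,0,0,0,0,-0.13,0.008]])

```text
clock: 8.45
eef_pos: [504.0, 246.4, 238.1]
tcp_rot: [3.142, 0.0, 0.303]
contact_force: [-0.5, 0.1, -1.5]
opening: 0.203
grasp_force: 35.6
```

```bash
python3 - <<'E'
from h import *
go([604,37.5,238],.03); s=sensors.sense(); print(s["eef_pos"],s["tcp_rot"],s["contact_force"])
im,P=cloud("side"); np.savez("side1.npz",im=im,P=P); save(cv2.resize(im[110:260,260:400],(560,600),interpolation=cv2.INTER_CUBIC),"lift.png")
E
```

```text
t 8.45 turn [1.000e-04 2.000e-04 2.728e-01] shift [3.320e-02 2.292e-01 1.000e-04]
[503.99021166 246.43084369 238.10707528] [3.14155594e+00 2.55322266e-04 3.02814478e-01] [-0.45138405  0.05413349 -1.49920597]
```

View pics/lift.png

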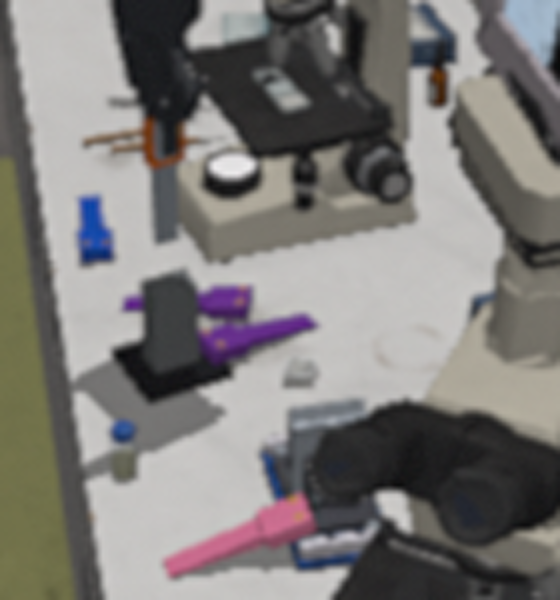

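Blade is out and upright (tip at crop 165,240). Moving over the tester.

Request:
move_arm(motion=[[0,0,0.05,0.005,0.03,0,0.008],[0,0,0.1,0.01,0.07,0,0.008],[0,0,0.16,0.017,0.115,0,0.008],[0,0,0.22,0.023,0.16,0,0.008],[0,0,0.273,0.029,0.2,0,0.008],[0,0,0.273,0.032,0.22,0,0.008],[0,0,0.273,0.033,0.229,0,0.008],[0,0,0.273,0.033,0.229,0,0.008]])

```text
clock: 9.5
eef_pos: [603.6, 38.1, 237.9]
tcp_rot: [-3.141, 0.001, 0.03]
contact_force: [-0.4, 0.3, -0.4]
opening: 0.209
grasp_force: 35.6
```

```bash
python3 - <<'E'
from h import *
for _ in range(3):
    go([604,37.5,202],.03); s=sensors.sense(); print(s["eef_pos"],s["tcp_rot"][2]); 
    im,P=cloud("side")
np.savez("side2.npz",im=im,P=P); save(cv2.resize(im[150:260,300:390],(490,600),interpolation=cv2.INTER_CUBIC),"over.png")
E
```

```text
t 9.5 turn [-0.0003  0.0009  0.0002] shift [0.0004 0.0006 0.0359]
[603.6349891   38.09005212 237.85107247] 0.030151089753648552
t 9.55 turn [-0.0004  0.0007  0.0005] shift [0.0005 0.0011 0.036 ]
[603.53298748  38.52601094 238.02737831] 0.03048525113452949
t 9.6 turn [-0.0003  0.0005  0.0008] shift [0.0005 0.0013 0.0361]
[603.51402478  38.74834094 238.12615416] 0.03084680749972768
```

View pics/over.png

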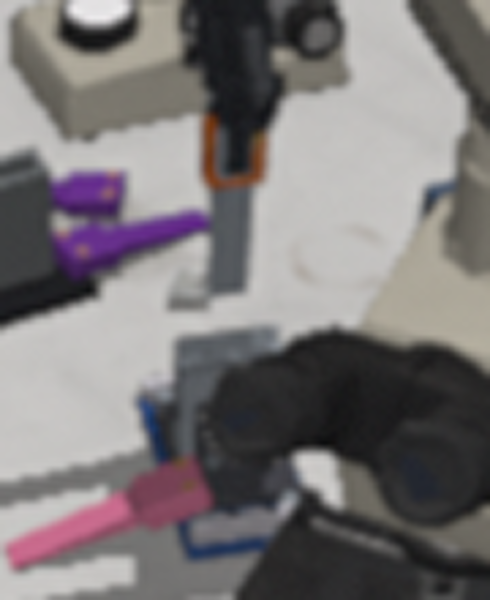

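Blade (tip 228,292) is lined up over the plates (175–278,335). Descending into the funnel and then slowly.

Request:
move_arm(motion=[[0,0,0,0,0.001,0.015,0.008],[0,0,0,0,0.001,0.025,0.008],[0,0,0,0,0.001,0.032,0.008],[0,0,0,0,0.001,0.036,0.008],[0,0,0,0,0.001,0.04,0.008],[0,0,0,0,0.001,0.044,0.008],[0,0,0,0,0.001,0.044,0.008]])

```text
clock: 10.52
eef_pos: [603.8, 36.7, 194.1]
tcp_rot: [3.142, 0.0, 0.03]
contact_force: [-0.2, 0.1, -0.6]
opening: 0.206
grasp_force: 35.6
```

Request:
move_arm(motion=[[0,0,0,0,0,0.002,0.008],[0,0,0,0,0,0.004,0.008],[0,0,0,0,0,0.006,0.008],[0,0,0,0,0,0.008,0.008],[0,0,0,0,0,0.01,0.008]])

```text
clock: 11.15
eef_pos: [604.0, 36.7, 184.1]
tcp_rot: [3.142, -0.0, 0.03]
contact_force: [-0.4, 0.4, -0.5]
opening: 0.209
grasp_force: 35.6
```

Request:
move_arm(motion=[[0,0,0,0,0,0.0015,0.008],[0,0,0,0,0,0.003,0.008],[0,0,0,0,0,0.0045,0.008],[0,0,0,0,0,0.006,0.008],[0,0,0,0,0,0.0075,0.008],[0,0,0,0,0,0.009,0.008]])

```text
clock: 11.9
eef_pos: [604.0, 36.8, 175.2]
tcp_rot: [3.142, -0.0, 0.03]
contact_force: [-0.1, -0.6, -1.0]
opening: 0.205
grasp_force: 35.6
```

Request:
move_arm(motion=[[0,0,0,0,0,0.0015,0.008],[0,0,0,0,0,0.003,0.008],[0,0,0,0,0,0.0045,0.008],[0,0,0,0,0,0.006,0.008]])

```text
clock: 12.4
eef_pos: [604.0, 36.8, 169.2]
tcp_rot: [3.142, -0.0, 0.03]
contact_force: [0.1, -0.4, 0.6]
opening: 0.203
grasp_force: 35.8
```

Request:
move_arm(motion=[[0,0,0,0,0,0.001,0.008],[0,0,0,0,0,0.002,0.008],[0,0,0,0,0,0.003,0.008],[0,0,0,0,0,0.004,0.008]])

```text
clock: 12.9
eef_pos: [604.5, 36.8, 165.9]
tcp_rot: [-3.141, -0.001, 0.03]
contact_force: [0.1, -0.4, 6.4]
opening: 0.196
grasp_force: 36.5
```

Request:
move_arm(motion=[[0,0,0,0,0,0.001,0.008],[0,0,0,0,0,0.002,0.008],[0,0,0,0,0,0.003,0.008],[0,0,0,0,0,0.004,0.008]])

```text
clock: 13.4
eef_pos: [604.8, 36.9, 162.3]
tcp_rot: [-3.141, -0.002, 0.03]
contact_force: [-1.6, -0.9, 8.2]
opening: 0.201
grasp_force: 36.9
```

Request:
move_arm(motion=[[0,0,0,0,0,0.001,0.008],[0,0,0,0,0,0.002,0.008],[0,0,0,0,0,0.003,0.008],[0,0,0,0,0,0.004,0.008]])

```text
clock: 13.9
eef_pos: [605.1, 36.9, 158.6]
tcp_rot: [-3.141, -0.003, 0.03]
contact_force: [-1.0, -1.0, 11.3]
opening: 0.205
grasp_force: 37.2
```

Request:
move_arm(motion=[[0,0,0,0,0,0.001,0.008],[0,0,0,0,0,0.002,0.008],[0,0,0,0,0,0.003,0.008]])

```text
clock: 14.28
eef_pos: [605.4, 36.9, 155.9]
tcp_rot: [-3.141, -0.003, 0.03]
contact_force: [-0.9, 0.2, 12.5]
opening: 0.207
grasp_force: 37.4
```

Request:
move_arm(motion=[[0,0,0,0,0,0,0.008],[0,0,0,0,0,0,0.008],[0,0,0,0,0,0,0.008],[0,0,0,0,0,0,0.008]])

```text
clock: 14.78
eef_pos: [605.4, 36.9, 155.8]
tcp_rot: [-3.141, -0.003, 0.03]
contact_force: [-0.5, -0.3, 10.6]
opening: 0.206
grasp_force: 37.4
```

```bash
python3 - <<'E'
from h import *
s=sensors.sense(); print(s["eef_pos"],s["contact_force"],s["grasp_force"])
im,P=cloud("side"); save(cv2.resize(im[150:260,300:390],(490,600),interpolation=cv2.INTER_CUBIC),"fin.png")
E
```

```text
[605.35161696  36.92543024 155.81482672] [-0.48246546 -0.29061258 10.60305126] 37.42237329483032
```

View pics/fin.png

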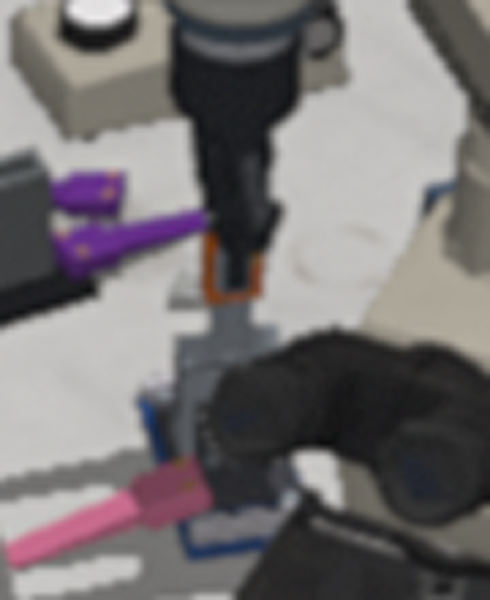

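The blade stands upright between the plates (crop 230,320), its handle well above them. The fingers are clear and the arm is still, so I'm handing in.

```bash
python3 -c "
from rig import order
print(order.sign_off())"
```

```text
the job is handed in; nothing more can be done
None
```

I pressed green and then yellow, drew the orange blade, and handed in with it held upright between the plates: the push read about 12.5 N while sliding and 10.6 N at rest, with the fingers clear of the tester. The sign-off gave no verdict.

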